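# Catch the falling lid of the glass case and lower it shut

## Task

The lid of the wooden glass case stands open, leaning back past upright. Without gripping it, push the lid forward over its balance point with a finger, catch it on a finger as it falls, and lower it slowly with the finger under its overhanging lip until it lies fully shut; it must not drop or bang onto the case. Use only light touches, pinch and lift nothing, leave the things lying around where they are, and finish clear of the case.

Things in the scene. Friction and masses are not known exactly. Their poses are not given: they have to be found in the camera images.
- glass_case: Open wooden case for glass samples, fixed to the bench, 150 mm deep (its x), 190 mm wide (its y), 75 mm high, walls 8 mm, three glass pieces standing in a rack inside (below the rim). Origin: centre of its underside on the bench. Its -x axis points to its front, where the lid's lip comes to lie; the hinge runs along the top of its back (+x) wall. The front looks roughly to the robot's right. Two small steel fixing tabs, 3 mm high, stand out 21 mm at its +y side.
- lid (a joint): Angle of the lid in rad: 0 = shut, lying level on the rim; 1.571 = upright; about 1.85 = leaning back on its stop, as it starts. Lid: wooden frame with clear pane, 175 mm from hinge to free edge, 190 mm wide, 10 mm thick, about 0.3 kg; when shut its underside is 75 mm above the bench and its front lip overhangs the front wall by 25 mm. The hinge is damped only: past upright the lid falls shut by itself, in 1 to 2 s, at up to about 2 rad/s.
- lid_edge (a point): Middle of the lid's free edge (end face of the lip, half way through its 10 mm thickness). Moves with the lid; 175 mm from the hinge, about 0.245 m above the bench while open.
- lid_hinge (a point): Middle of the hinge line, at the top of the case's back wall, 75 mm above the bench, 75 mm behind the case's centre. In the lid's shut state it lies on the plane of the lid's underside.
- grozing_pliers: Bystander: red-handled pliers lying flat, 168x61x18 mm, loose. Origin: centre of underside.
- solder_spool: Bystander: spool of solder standing on its flange, 58 mm across, 45 mm high, loose. Origin: centre of underside.
- marker: Bystander: white marker pen with black cap lying flat, 135 mm long, 17 mm thick, loose. Origin: centre of underside.
- foil_roll_a: Bystander: flat roll of foil, 72 mm across, 12 mm high, loose. Origin: centre of underside.

How it is judged (in metres and radians):
On the way, in this order (a step that is already met when the one before it is completed fails the run):
1. the lid is tipped forward past upright (below 1.5 rad) (value of joint lid below 1.5 rad).
2. the falling lid is caught: it is borne by the fingers while between 1.3 and 0.15 rad, for 0.3 s (value of joint lid between 0.15 and 1.3 rad and contact force between the fingers and glass_case above 0.15 N), for 0.3 s.
3. the lid is shut (below 0.02 rad) (value of joint lid below 0.02 rad), for 0.2 s.
At the end, for the whole second after the job is handed in: The lid lies shut on the case (within 0.02 rad, about 3.5 mm at its edge) and at rest, and the bystanders are within 15 mm of where they were (value of joint lid below 0.02 rad and velocity of joint lid between -0.02 and 0.02 rad/s and distance of each of grozing_pliers, solder_spool, marker, foil_roll_a from where it was at the start of the episode below 0.015 m); the robot touches nothing.
It fails at once if the lid drops: it closes faster than 0.8 rad/s in the last 0.3 rad before the rim (value of joint lid between 0.025 and 0.3 rad and velocity of joint lid below -0.8 rad/s).
It fails at once if the lid or case is pinched or pressed hard (over 18 N) (contact force between the fingers and glass_case above 18 N).
It fails at once if a bystander is moved or lifted (over 15 mm) (distance of any of grozing_pliers, solder_spool, marker, foil_roll_a from where it was at the start of the episode above 0.015 m).
It also fails if it takes over 51 s, if anything falls off the work surface, if the arm or the gripper's body presses on something with over 40 N, if the wrist force passes 120 N, or if a joint passes its speed limit or range.

## Robot

A 6-joint arm with a two-finger parallel gripper is mounted at the origin on a cart in front of the work surface, level with it; the furniture and walls round the work are solid. World frame = base frame: x ahead of the robot, y to its left, z up, the work surface at z = 0. Lengths are in m, angles in degrees, forces in N, time in s.
With the tool pointing down it reaches from about 0.375 to 0.9 m from the base axis. Payload 3.1 kg.
Tool frame: the origin (TCP) lies on the centre line of the jaws, within the pads' length; the fingertips stand 14 mm ahead of it and the grasp point (between the pads) lies 5 mm behind it; y points along the fingers, x is the direction in which the jaws open and shut, and the axes are right-handed (so a half turn about y gives the same grasp; the last joint's range is limited). The gripper opens to 87 mm and grips with 3 to 60 N. Pads are 19 mm wide; open, the fingers measure 117 mm over their backs; the gripper's body (75 mm by 190 mm) begins 51 mm behind the grasp point.
Start: joints at [58.7, 30.224, 82.088, -0, 67.689, -10.227], TCP at [0.225, 0.583, 0.237] pointing down, gripper open.
Joint ranges: [-176.69, 176.69], [-43.24, 126.21], [12.49, 139.97], [-82, 262], [0, 151.66], [-163.58, 163.58]. Speed limits (degrees/s): [159.86, 159.86, 180, 180, 180, 180].

## Interface

Orientations are given as a 3x3 rotation matrix whose columns are the frame's x, y, z axes.
In Python, from rig import bot gives the robot as it stands.
- The arm moves only by the tool jog_arm, never from a script. Its argument "rows" is a list that holds one entry, the list of rows, each a list of 6 numbers: the shift along the tool's x, y, z in m, then the turn, a rotation vector about the tool's x, y, z in degrees. A call has 1 to 8 rows; each row shifts and turns the commanded pose from where the row before left it, along the tool's axes as they then stand; what a row does not reach is not made up. A row lasts 1/10 s, in which the tool goes at most 50 mm and 8.59 degrees, less where a joint would pass 70% of its speed; a pose out of reach is approached as far as the arm can. A call is refused whole if a number of a shift passes 0.05 or a number of a turn 8.59, either way. A call with a gripper value outside its range is refused whole. "jaw" is the finger opening in m, from 0 to 0.087, set as the call begins (left out, the last holds). The fingers move at their own pace and stop on an object; the grip force is fixed at half the most. Time passes only in rows, so rows that do not move let the fingers close. It gives the time, the measured TCP pose, the force and the opening at its end, in the units of the state.
- bot.read_state(): the state, without advancing time (a new reading comes with each control period).
- bot.capture(name): name is "scene" or "top" or "wrist"; returns (picture, depth): 400x640x3 uint8, red, green, blue; 400x640 float32, m along the optical axis (not along the pixel's ray), 0 where there is no reading.
- bot.camera_params(name): a dict with "fov_y" (degrees; the focal length in pixels is half the picture's height over the tangent of half this angle, whatever the lens; pixels are square), "cx", "cy" (the principal point, pixels), "xyz" and "attitude" of the camera in the world. Camera axes: x right, y down, z forward; pixel columns grow to the right and rows downward; lengths in m; the calibration is good to about 2 mm. A picture is of the moment at which its call begins: read the wrist's pose just before it. camera_params takes no time and is no camera call; for the wrist camera it gives the pose at the moment of the call.
- bot.hand_in(): hands the job in, once; it reports no verdict.
Trained networks look in the newest picture that a camera, given by its name, has taken for a name from the list of things; names that differ only in an ending like _2 or _b are one class to them, and where a whole thing is asked for, a point or a joint stands for the part that bears it (a point fixed in the world has none). Each returns a list of dicts, best first, with "conf" (0 to 1); they miss things now and then, are a little off and sometimes report something else, mostly with a low value. They report only what shows in the picture. A call takes as long as a camera call.
- bot.silhouettes(camera, target): "mask" (400x640 bool, what is visible of it).
- bot.landmark_of(camera, target): "xyz" ([x, y, z] in m, in world coordinates, good to about 4 mm: a listed point, or the origin of a listed thing).
The state is a dict: "time_s": time; "joint_positions": joint angles; "qvel": joint speeds; "tau": joint torques, N m; "position": TCP position; "tcp_rot": TCP orientation; "force": force on the tool from outside, world axes, zero at the start; "moment": the same for the moment, N m; "opening": opening from 0.0 (shut) to 1.0 (fully open).
Only numpy, scipy, OpenCV 4.12 (cv2) and the standard library are available. Lean on these libraries where they do the work, as an engineer would, in place of code of your own. Each camera call takes 0.05 s, during which the arm holds its last target. There are 200 camera calls.

## Working session

There is one attempt and no reset: what is moved stays moved. The work goes in short steps, Python scripts to look and compute and a tool call to move; the robot and the scene stay as the last step left them, time stands still between calls to the robot, and variables do not carry over. Pictures are saved under pics/ and viewed, about 8 in all and at most 12, crops included, and the job is handed in when it is done.

Besides the shell and the picture viewer there is one more tool, called after "Emit:" by a JSON object that holds its "method" and its "body", one argument or row to a line. jog_arm: Moves the arm, as the interface text tells. Its arguments: {"type":"object","properties":{"rows":{"type":"array","items":{"type":"array","items":{"type":"array","items":{"type":"number"}}}},"jaw":{"type":"number"}},"required":["rows"]}

```bash
mkdir -p pics; ls; python3 - <<'E'
from rig import bot
import cv2,numpy as np
s=bot.read_state();print(s)
a,d=bot.capture("scene");b,e=bot.capture("top")
for c in("scene","top"):
    print(c,bot.camera_params(c))
cv2.imwrite("pics/a.png",np.vstack([a,b])[:,:,::-1]) if 0 else (cv2.imwrite("pics/scene.png",a[:,:,::-1]),cv2.imwrite("pics/top.png",b[:,:,::-1]))
for c in("scene","top"):
  for t in("glass_case","lid_edge","lid_hinge","grozing_pliers","solder_spool","marker","foil_roll_a"):
    print(c,t,[(np.round(r["xyz"],3),round(r["conf"],2)) for r in bot.landmark_of(c,t)[:2]])
print(bot.read_state()["time_s"])
E
```

```text
pics
{'time_s': 0.0, 'joint_positions': array([ 5.86994889e+01,  3.02799970e+01,  8.21571604e+01, -3.21318637e-04,
        6.76906109e+01, -1.02291532e+01]), 'qvel': array([ 1.33591192e-03, -2.99467093e-02, -2.12994366e-02,  2.90699041e-02,
        4.24040717e-02, -2.79692432e-05]), 'tau': array([ 1.72716004e-04, -4.40037382e+01, -1.76598573e+01,  6.34344388e-02,
        5.81102434e-02, -1.35450655e-04]), 'position': array([0.22431997, 0.5825872 , 0.23555627]), 'tcp_rot': array([[ 3.59527122e-01, -1.15409861e-03, -9.33133922e-01],
       [ 9.33132053e-01, -1.90810717e-03,  3.59528762e-01],
       [-2.19545117e-03, -9.99997514e-01,  3.90910121e-04]]), 'force': array([ 0.20517133, -0.34084681,  0.01793132]), 'moment': array([0.00525099, 0.04031056, 0.03556698]), 'opening': 1.0037843870357896}
scene {'fov_y': 49.25711543493516, 'cx': 325.4538274820605, 'cy': 197.17410156410222, 'xyz': array([-0.48465022, -0.49167998,  0.78591591]), 'attitude': array([[ 0.44718916, -0.46755498,  0.76250521],
       [-0.89425664, -0.25094681,  0.37058166],
       [ 0.01808095, -0.84759545, -0.53033484]])}
[... 590 characters left out ...]
.001]), 0.5)]
scene solder_spool [(array([ 0.647, -0.31 , -0.   ]), 0.65)]
scene marker [(array([ 0.404, -0.22 , -0.003]), 0.52), (array([ 0.502, -0.383, -0.001]), 0.46)]
scene foil_roll_a [(array([ 0.501, -0.384, -0.002]), 0.67)]
top glass_case [(array([0.571, 0.027, 0.001]), 0.58)]
top lid_edge [(array([0.583, 0.156, 0.241]), 0.68), (array([ 0.411, -0.214,  0.002]), 0.26)]
top lid_hinge [(array([0.576, 0.108, 0.07 ]), 0.79)]
top grozing_pliers [(array([0.468, 0.341, 0.001]), 0.83)]
top solder_spool [(array([ 0.648, -0.311, -0.007]), 0.74)]
top marker [(array([ 0.41 , -0.214,  0.002]), 0.45)]
top foil_roll_a [(array([ 0.506, -0.384,  0.002]), 0.85), (array([0.578, 0.106, 0.07 ]), 0.35)]
0.8
```

View pics/scene.png

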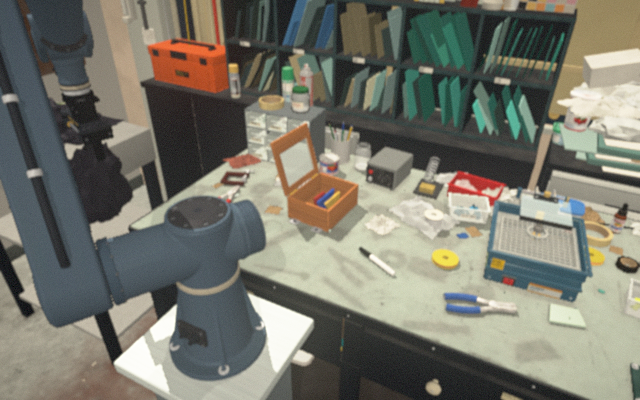

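View pics/top.png

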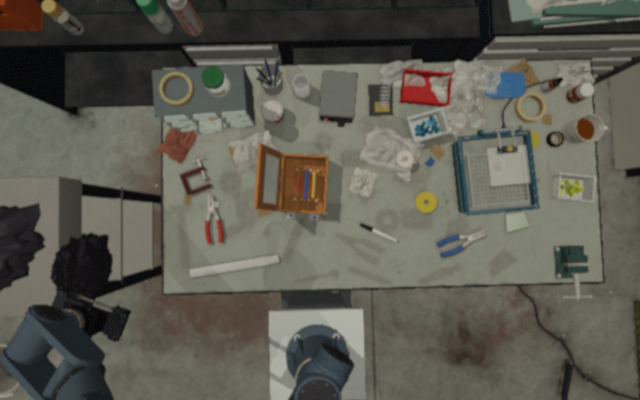

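The scene shows the open case near (320,190), with its lid leaning to the robot's left. In the top view the case is near (292,180), with the hinge on its left (+y) side. The marker, foil roll and both pairs of pliers are clear of it. I'll refine the case pose from depth.

```bash
cat >h.py <<'E'
import numpy as np,cv2
from rig import bot
from scipy.spatial.transform import Rotation as R
def cloud(cam,d):
    p=bot.camera_params(cam);f=200/np.tan(np.radians(p["fov_y"]/2))
    v,u=np.mgrid[0:400,0:640]
    c=np.dstack([(u-p["cx"])/f*d,(v-p["cy"])/f*d,d])
    return c@np.array(p["attitude"]).T+p["xyz"]
def pose():
    s=bot.read_state();return np.array(s["position"]),np.array(s["tcp_rot"])
def rows(targets,start=None):
    """world poses (p,R) -> tool-frame rows"""
    p,r=start or pose();o=[]
    for q,t in targets:
        o.append([round(float(x),4) for x in r.T@(q-p)]+[round(float(x),2) for x in R.from_matrix(r.T@t).as_rotvec(degrees=True)]);p,r=q,t
    return o
E
python3 - <<'E'
from h import *
for cam in("top","scene"):
    a,d=bot.capture(cam);w=cloud(cam,d)
    reg=(d>0)&(w[...,0]>.42)&(w[...,0]<.74)&(w[...,1]>-.12)&(w[...,1]<.22)
    P=w[reg]
    rim=P[(P[:,2]>.066)&(P[:,2]<.084)&(P[:,1]<.11)]
    print(cam,len(rim),np.median(rim[:,2]))
    print(" rim rect",cv2.minAreaRect(rim[:,:2].astype(np.float32)),np.percentile(rim[:,:2],[1,99],axis=0).round(4).tolist())
    L=P[(P[:,2]>.10)]
    n=np.linalg.svd(L-L.mean(0),full_matrices=False)
    print(" lid",len(L),L.mean(0),n[2][2],n[1]); print(" zmax",np.percentile(L[:,2],[99,99.8]))
    T=P[P[:,2]>.235]
    if len(T)>8: print(" top pts",len(T),T.mean(0),np.percentile(T,[1,99],axis=0).round(4).tolist(),np.polyfit(T[:,0],T[:,1],1))
E
```

```text
top 555 0.074960556588898
 rim rect ((0.5750190019607544, 0.031161636114120483), (0.15413755178451538, 0.19011132419109344), 85.3636703491211) [[0.4771, -0.0488], [0.6723, 0.1093]]
 lid 1360 [0.58248714 0.13707241 0.18413867] [-0.07876013 -0.95958487  0.2701735 ] [2.03362342 1.73210139 0.07912401]
 zmax [0.24557152 0.24689903]
 top pts 275 [0.58443729 0.15436176 0.24106992] [[0.4917, 0.1436, 0.2352], [0.6762, 0.1662, 0.2469]] [-0.08394787  0.20342402]
scene 611 0.07305360219986978
 rim rect ((0.570326566696167, 0.030977636575698853), (0.1586626023054123, 0.19773325324058533), 84.98265075683594) [[0.4719, -0.0515], [0.6677, 0.1093]]
 lid 1861 [0.57262164 0.13534399 0.17378544] [-0.08172409 -0.96215978  0.25994176] [2.45780277 1.86677525 0.0991065 ]
 zmax [0.24203765 0.24287796]
 top pts 136 [0.5745866  0.15340541 0.23941766] [[0.489, 0.1434, 0.2351], [0.6705, 0.1658, 0.2432]] [-0.08488238  0.20217768]
```

```bash
cat >>h.py <<'E'
yaw=np.radians(4.75);U=np.array([np.sin(yaw),np.cos(yaw),0]);Z=np.array([0,0,1.])
H=np.array([.5735,.031,.075])+.075*U
def tool(al):  # tilt in deg, tool leaning to the front
    a=np.radians(al);j=np.cos(a)*U+np.sin(a)*Z;y=np.sin(a)*U-np.cos(a)*Z
    return np.column_stack([j,y,np.cross(j,y)])
E
python3 - <<'E'
from h import *
from scipy.spatial.transform import Slerp
p,r=pose();up=p.copy();up[2]=.32
g=H+.052*U;g[2]=.32
S=Slerp([0,1],R.from_matrix([r,tool(0)]))
t=[(p+(up-p)*k/2,r) for k in(1,2)]+[(up+(g-up)*k/14,S(k/14).as_matrix()) for k in range(1,15)]
for q in rows(t):print(q)
print(g)
E
```

```text
[0.0, -0.0417, 0.0, 0.0, 0.0, 0.0]
[0.0, -0.0417, 0.0, 0.0, 0.0, 0.0]
[-0.0191, -0.0, -0.0349, -0.0, -1.17, 0.0]
[-0.0198, -0.0, -0.0345, -0.0, -1.17, 0.0]
[-0.0205, -0.0, -0.0341, -0.0, -1.17, 0.0]
[-0.0212, -0.0, -0.0336, -0.0, -1.17, 0.0]
[-0.0219, -0.0, -0.0332, -0.0, -1.17, 0.0]
[-0.0226, -0.0, -0.0328, -0.0, -1.17, 0.0]
[-0.0232, -0.0, -0.0323, -0.0, -1.17, 0.0]
[-0.0239, -0.0, -0.0318, -0.0, -1.17, 0.0]
[-0.0245, -0.0, -0.0313, -0.0, -1.17, 0.0]
[-0.0252, -0.0, -0.0308, -0.0, -1.17, 0.0]
[-0.0258, -0.0, -0.0303, -0.0, -1.17, 0.0]
[-0.0264, -0.0, -0.0298, -0.0, -1.17, 0.0]
[-0.027, -0.0, -0.0292, -0.0, -1.17, 0.0]
[-0.0276, -0.0, -0.0287, -0.0, -1.17, 0.0]
[0.58401664 0.15756382 0.32      ]
```

Emit:
{"method": "jog_arm", "body": {
  "rows": [
    [[0, -0.042, 0, 0, 0, 0], [0, -0.042, 0, 0, 0, 0], [-0.019, 0, -0.035, 0, -1.2, 0], [-0.02, 0, -0.0345, 0, -1.2, 0], [-0.0205, 0, -0.034, 0, -1.2, 0], [-0.021, 0, -0.0335, 0, -1.2, 0], [-0.022, 0, -0.033, 0, -1.2, 0], [-0.0225, 0, -0.033, 0, -1.2, 0]]
  ],
  "jaw": 0.07
}}

```text
time_s: 1.7
position: [0.3797, 0.4, 0.3207]
tcp_rot: [[0.239, 0.0, -0.971], [0.971, 0.0, 0.239], [0.0, -1.0, -0.0]]
force: [0.1, 0.4, -0.6]
opening: 0.806
```

Emit:
{"method": "jog_arm", "body": {
  "rows": [
    [[-0.023, 0, -0.0325, 0, -1.2, 0], [-0.024, 0, -0.032, 0, -1.2, 0], [-0.0245, 0, -0.0315, 0, -1.2, 0], [-0.025, 0, -0.031, 0, -1.2, 0], [-0.026, 0, -0.03, 0, -1.2, 0], [-0.0265, 0, -0.03, 0, -1.1, 0], [-0.027, 0, -0.029, 0, -1.1, 0], [-0.0275, 0, -0.0285, 0, -1.1, 0]]
  ]
}}

```text
time_s: 2.5
position: [0.5867, 0.1577, 0.3206]
tcp_rot: [[0.079, 0.0, -0.997], [0.997, 0.0, 0.079], [0.0, -1.0, -0.0]]
force: [0.3, 0.3, 0.4]
opening: 0.806
```

Emit:
{"method": "jog_arm", "body": {
  "rows": [
    [[0, 0, 0, 0, 0, 0], [0, 0, 0, 0, 0, 0], [0, 0, 0, 0, 0, 0]]
  ]
}}

```text
time_s: 2.8
position: [0.5851, 0.1598, 0.3204]
tcp_rot: [[0.079, -0.001, -0.997], [0.997, 0.0, 0.079], [0.0, -1.0, 0.001]]
force: [-0.6, 0.2, -0.1]
opening: 0.801
```

Emit:
{"method": "jog_arm", "body": {
  "rows": [
    [[-0.001, 0.015, 0, 0, 0, 0], [-0.001, 0.02, 0, 0, 0, 0], [0, 0.015, 0, 0, 0, 0], [0, 0.015, 0, 0, 0, 0], [0, 0.01, 0, 0, 0, 0], [0, 0.01, 0, 0, 0, 0], [0, 0, 0, 0, 0, 0], [0, 0, 0, 0, 0, 0]]
  ]
}}

```text
time_s: 3.6
position: [0.5858, 0.1575, 0.2358]
tcp_rot: [[0.079, 0.0, -0.997], [0.997, 0.0, 0.079], [0.0, -1.0, -0.0]]
force: [0.2, -0.6, 0.2]
opening: 0.805
```

```bash
python3 - <<'E'
from h import *
a,d=bot.capture("scene");b,_=bot.capture("top")
x=cv2.resize(a[80:260,230:400],None,fx=2.2,fy=2.2);y=cv2.resize(b[110:250,220:360],None,fx=2.8,fy=2.8)
y=cv2.resize(y,(x.shape[0],x.shape[0]))
cv2.imwrite("pics/c1.png",np.hstack([x,y])[:,:,::-1]);print(pose()[0],bot.read_state()["force"])
E
```

```text
[0.58625695 0.15727721 0.236373  ] [ 0.0767472   0.35276847 -0.39730134]
```

View pics/c1.png

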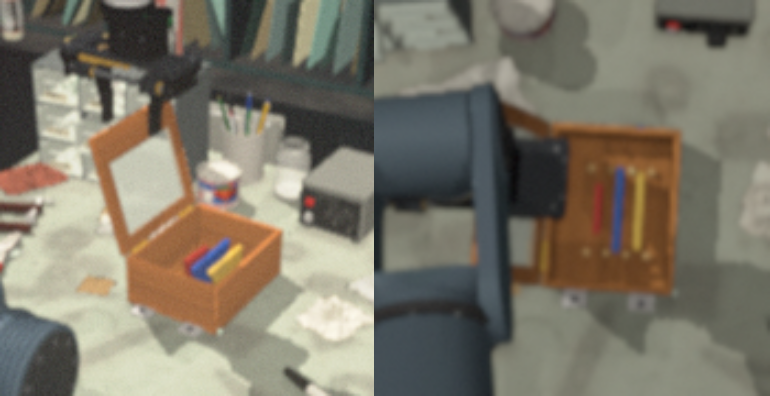

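The fingers straddle the lid: the front one is in front of the pane and the other is behind it, neither touching. I'll narrow the gap and push.

Emit:
{"method": "jog_arm", "body": {
  "rows": [
    [[0, 0, 0, 0, 0, 0], [0, 0, 0, 0, 0, 0], [-0.008, 0, 0, 0, 0, 0], [-0.008, 0, 0, 0, 0, 0], [-0.008, 0, 0, 0, 0, 0], [-0.008, 0, 0, 0, 0, 0], [-0.008, 0, 0, 0, 0, 0], [-0.008, 0, 0, 0, 0, 0]]
  ],
  "jaw": 0.05
}}

```text
time_s: 4.5
position: [0.5819, 0.1085, 0.2356]
tcp_rot: [[0.08, 0.0, -0.997], [0.997, 0.0, 0.08], [0.0, -1.0, -0.0]]
force: [-0.4, 1.4, 0.4]
opening: 0.577
```

Emit:
{"method": "jog_arm", "body": {
  "rows": [
    [[-0.007, 0, 0, 0, 0, 0], [-0.006, 0, 0, 0, 0, 0], [-0.005, 0, 0, 0, 0, 0], [-0.004, 0, 0, 0, 0, 0]]
  ]
}}

```text
time_s: 4.9
position: [0.58, 0.0868, 0.2355]
tcp_rot: [[0.08, -0.0, -0.997], [0.997, -0.0, 0.08], [-0.0, -1.0, 0.0]]
force: [0.2, -0.4, -0.3]
opening: 0.575
```

```bash
cat >look.py <<'E'
from h import *
import sys
a,d=bot.capture("scene");w=cloud("scene",d)
e=[(np.round(r["xyz"],3),round(r["conf"],2)) for r in bot.landmark_of("scene","lid_edge")[:2]]
for q,c in e:
    v=q-H;print("edge",q,c,"angle",np.arctan2(v[2],-v@U)-5/175)
p,r=pose();print(p,"along u rel hinge",(p-H)@U,"tilt",np.degrees(np.arctan2(r[2,0],r[2,1]*-1)),bot.read_state()["force"],bot.read_state()["time_s"])
cv2.imwrite("pics/%s.png"%sys.argv[1],cv2.resize(a[60:260,220:440],None,fx=2.5,fy=2.5)[:,:,::-1])
E
python3 look.py c2
```

```text
edge [0.58  0.108 0.25 ] 0.72 angle 1.555217293074757
[0.58008598 0.08672774 0.23544796] along u rel hinge -0.018918287383860276 tilt -0.0231102598093435 [ 0.60130569 -0.97239284  0.35835507] 5.0
```

Emit:
{"method": "jog_arm", "body": {
  "rows": [
    [[-0.004, 0, 0, 0, 0, 0], [-0.004, 0, 0, 0, 0, 0], [-0.004, 0, 0, 0, 0, 0], [-0.002, 0, 0, 0, 0, 0], [0, 0, 0, 0, 0, 0]]
  ]
}}

```text
time_s: 5.5
position: [0.579, 0.073, 0.2355]
tcp_rot: [[0.08, -0.0, -0.997], [0.997, -0.0, 0.08], [-0.0, -1.0, 0.0]]
force: [0.6, 0.3, 0.5]
opening: 0.577
```

```bash
python3 look.py c3
```

```text
edge [0.575 0.088 0.253] 0.92 angle 1.4410459952681933
[0.57902894 0.07333502 0.23553661] along u rel hinge -0.03235253699096244 tilt 4.465878652706471e-05 [0.75615469 0.21102635 0.27596419] 5.6
```

Emit:
{"method": "jog_arm", "body": {
  "rows": [
    [[0, 0, 0, 0, 0, 0], [0, 0, 0, 0, 0, 0], [0, 0, 0, 0, 0, 0], [0, 0, 0, 0, 0, 0], [0, 0, 0, 0, 0, 0]]
  ]
}}

```text
time_s: 6.1
position: [0.579, 0.0734, 0.2356]
tcp_rot: [[0.08, -0.0, -0.997], [0.997, 0.0, 0.08], [0.0, -1.0, 0.0]]
force: [0.5, 0.5, -0.2]
opening: 0.576
```

```bash
python3 look.py c4; cat > plan.py <<'E'
from h import *
g=.0252;s=-.005
def T(th):  # lid angle deg -> TCP pose with lip corner on lower pad
    al=(90-th)/2; r=tool(al); t=np.radians(th)
    P=H+.175*(-np.cos(t)*U+np.sin(t)*Z)
    return P+g*r[:,0]-s*r[:,1],r
def plan(ths): 
    q=[T(t) for t in ths];q=[(np.append(p[:2],p[2]),r) for p,r in q]
    for x in rows(q): print(x)
E
python3 - <<'E'
from plan import *
for t in(72,60,45,30,15,0):print(t,T(t)[0])
plan([72,70,68,66,64,62,60,58,56])
E
```

```text
[0.57901406 0.07336134 0.23553895] along u rel hinge -0.032327538377901116 tilt -0.012329959652567364 [-0.23825325 -0.85099895 -0.63281172] 6.2
72 [0.57735836 0.07743392 0.2404386 ]
60 [0.57458772 0.04409031 0.22824706]
45 [0.57154999 0.00753237 0.20376791]
30 [ 0.56917488 -0.02105122  0.17076987]
15 [ 0.56762056 -0.03975686  0.13166735]
0 [ 0.56698752 -0.04737527  0.08928356]
[0.0039, -0.0049, 0.002, -0.01, 0.18, -9.01]
[-0.0059, 0.0006, -0.0, -0.0, 0.0, -1.0]
[-0.0059, 0.0007, 0.0, 0.0, -0.0, -1.0]
[-0.0059, 0.0008, 0.0, 0.0, 0.0, -1.0]
[-0.0059, 0.0009, -0.0, -0.0, -0.0, -1.0]
[-0.0058, 0.001, 0.0, -0.0, 0.0, -1.0]
[-0.0058, 0.0011, 0.0, 0.0, -0.0, -1.0]
[-0.0058, 0.0012, -0.0, -0.0, 0.0, -1.0]
[-0.0058, 0.0013, -0.0, 0.0, -0.0, -1.0]
```

View pics/c4.png

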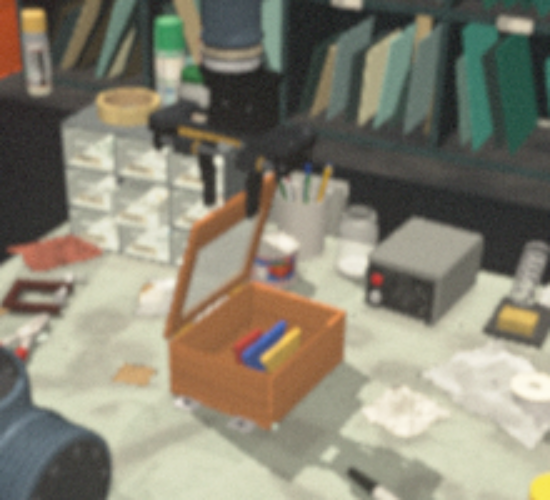

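The lid is resting on the front finger at about 72°. Now I'll lower it along the arc while tilting the tool.

```bash
python3 - <<'E'
from plan import *
p,r=pose();q,t=T(58)
for x in rows([(q,t)]):print(x, "over 8 rows")
from scipy.spatial.transform import Slerp
S=Slerp([0,1],R.from_matrix([r,t]))
for x in rows([(p+(q-p)*k/8,S(k/8).as_matrix()) for k in range(1,9)]):print(x)
E
```

```text
[-0.0348, 0.01, 0.0021, -0.02, 0.18, -16.01] over 8 rows
[-0.0043, 0.0012, 0.0003, -0.0, 0.02, -2.0]
[-0.0044, 0.0011, 0.0003, -0.0, 0.02, -2.0]
[-0.0044, 0.0009, 0.0003, -0.0, 0.02, -2.0]
[-0.0045, 0.0008, 0.0003, -0.0, 0.02, -2.0]
[-0.0045, 0.0006, 0.0003, -0.0, 0.02, -2.0]
[-0.0045, 0.0005, 0.0003, -0.0, 0.02, -2.0]
[-0.0045, 0.0003, 0.0003, -0.0, 0.02, -2.0]
[-0.0045, 0.0002, 0.0003, -0.0, 0.02, -2.0]
```

Emit:
{"method": "jog_arm", "body": {
  "rows": [
    [[-0.0043, 0.0012, 0.0003, 0, 0, -2], [-0.0044, 0.0011, 0.0003, 0, 0, -2], [-0.0044, 0.0009, 0.0003, 0, 0, -2], [-0.0045, 0.0008, 0.0003, 0, 0, -2], [-0.0045, 0.0006, 0.0003, 0, 0, -2], [-0.0045, 0.0005, 0.0003, 0, 0, -2], [-0.0045, 0.0003, 0.0003, 0, 0, -2], [-0.0045, 0.0002, 0.0003, 0, 0, -2]]
  ]
}}

```text
time_s: 7.0
position: [0.5741, 0.0385, 0.2257]
tcp_rot: [[0.076, 0.023, -0.997], [0.958, 0.275, 0.08], [0.276, -0.961, -0.001]]
force: [0.3, -0.3, -0.4]
opening: 0.576
```

```bash
python3 look.py c5; python3 - <<'E'
from plan import *
plan([56.5,55,53.5,52,50.5,49,47.5,46])
E
```

```text
edge [0.569 0.015 0.226] 0.59 angle 0.9983179596252304
[0.57396099 0.03739638 0.22511685] along u rel hinge -0.06858741151496708 tilt 15.95609096769051 [-0.23322512 -1.33882764 -0.74985699] 7.1
[-0.0028, 0.001, -0.0001, -0.04, 0.05, -0.79]
[-0.0043, 0.001, -0.0, -0.0, 0.0, -0.75]
[-0.0043, 0.0011, -0.0, -0.0, 0.0, -0.75]
[-0.0043, 0.0012, 0.0, 0.0, -0.0, -0.75]
[-0.0042, 0.0012, -0.0, -0.0, 0.0, -0.75]
[-0.0042, 0.0013, -0.0, 0.0, -0.0, -0.75]
[-0.0042, 0.0013, 0.0, -0.0, 0.0, -0.75]
[-0.0042, 0.0014, 0.0, -0.0, -0.0, -0.75]
```

View pics/c5.png

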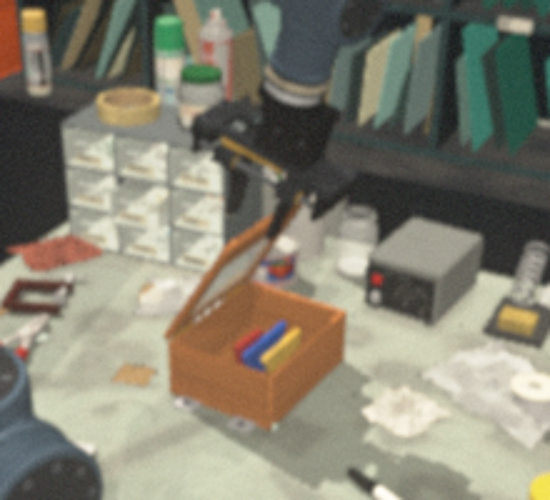

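The lid is borne on the lower finger at about 57°, as planned. I'll carry on.

Emit:
{"method": "jog_arm", "body": {
  "rows": [
    [[-0.003, 0.001, 0, 0, 0, -0.75], [-0.0043, 0.001, 0, 0, 0, -0.75], [-0.0043, 0.0011, 0, 0, 0, -0.75], [-0.0043, 0.0012, 0, 0, 0, -0.75], [-0.0042, 0.0012, 0, 0, 0, -0.75], [-0.0042, 0.0013, 0, 0, 0, -0.75], [-0.0042, 0.0013, 0, 0, 0, -0.75], [-0.0042, 0.0014, 0, 0, 0, -0.75]]
  ]
}}

```text
time_s: 7.9
position: [0.5717, 0.0106, 0.2059]
tcp_rot: [[0.074, 0.03, -0.997], [0.924, 0.374, 0.08], [0.375, -0.927, -0.0]]
force: [-0.9, -1.9, 1.7]
opening: 0.575
```

```bash
python3 look.py c6; python3 - <<'E'
from plan import *
plan(np.arange(44.5,21,-1.5))
E
```

```text
edge [ 0.566 -0.012  0.205] 0.58 angle 0.8031832665050249
[0.57166328 0.01020421 0.20548228] along u rel hinge -0.09587645790485409 tilt 22.012676440992507 [-0.15567882 -1.63041042  0.84775261] 8.0
[-0.0045, 0.0011, -0.0001, -0.07, 0.08, -0.74]
[-0.0041, 0.0015, 0.0, -0.0, 0.0, -0.75]
[-0.0041, 0.0016, 0.0, 0.0, -0.0, -0.75]
[-0.0041, 0.0016, -0.0, -0.0, -0.0, -0.75]
[-0.0041, 0.0017, 0.0, 0.0, 0.0, -0.75]
[-0.004, 0.0017, -0.0, -0.0, 0.0, -0.75]
[-0.004, 0.0018, -0.0, -0.0, -0.0, -0.75]
[-0.004, 0.0018, 0.0, -0.0, 0.0, -0.75]
[-0.004, 0.0019, 0.0, 0.0, -0.0, -0.75]
[-0.0039, 0.0019, 0.0, -0.0, 0.0, -0.75]
[-0.0039, 0.002, 0.0, 0.0, -0.0, -0.75]
[-0.0039, 0.002, -0.0, -0.0, 0.0, -0.75]
[-0.0038, 0.0021, 0.0, -0.0, 0.0, -0.75]
[-0.0038, 0.0021, -0.0, 0.0, 0.0, -0.75]
[-0.0038, 0.0022, 0.0, -0.0, -0.0, -0.75]
[-0.0037, 0.0022, 0.0, 0.0, -0.0, -0.75]
```

Emit:
{"method": "jog_arm", "body": {
  "rows": [
    [[-0.0045, 0.0011, 0, 0, 0, -0.75], [-0.0041, 0.0015, 0, 0, 0, -0.75], [-0.0041, 0.0016, 0, 0, 0, -0.75], [-0.0041, 0.0016, 0, 0, 0, -0.75], [-0.0041, 0.0017, 0, 0, 0, -0.75], [-0.004, 0.0017, 0, 0, 0, -0.75], [-0.004, 0.0018, 0, 0, 0, -0.75], [-0.004, 0.0018, 0, 0, 0, -0.75]]
  ]
}}

```text
time_s: 8.8
position: [0.5697, -0.0138, 0.1806]
tcp_rot: [[0.07, 0.038, -0.997], [0.88, 0.469, 0.08], [0.47, -0.883, -0.0]]
force: [-0.3, -2.1, -0.0]
opening: 0.575
```

Emit:
{"method": "jog_arm", "body": {
  "rows": [
    [[-0.004, 0.0019, 0, 0, 0, -0.75], [-0.0039, 0.0019, 0, 0, 0, -0.75], [-0.0039, 0.002, 0, 0, 0, -0.75], [-0.0039, 0.002, 0, 0, 0, -0.75], [-0.0038, 0.0021, 0, 0, 0, -0.75], [-0.0038, 0.0021, 0, 0, 0, -0.75], [-0.0038, 0.0022, 0, 0, 0, -0.75], [-0.0037, 0.0022, 0, 0, 0, -0.75]]
  ]
}}

```text
time_s: 9.6
position: [0.5683, -0.0318, 0.1507]
tcp_rot: [[0.066, 0.045, -0.997], [0.826, 0.558, 0.08], [0.56, -0.829, -0.0]]
force: [-1.7, -5.2, 0.8]
opening: 0.573
```

```bash
python3 look.py c7; python3 - <<'E'
from plan import *
plan(np.arange(20.5,3,-1))
E
```

```text
edge [ 0.564 -0.051  0.151] 0.95 angle 0.4209980645276876
[ 0.5682755  -0.03204606  0.15023805] along u rel hinge -0.13826216135533909 tilt 34.02293635994783 [-0.6476614  -5.61580396  0.06338482] 9.7
[-0.0038, 0.0019, 0.0, -0.09, 0.07, -0.73]
[-0.0025, 0.0015, 0.0, -0.0, 0.0, -0.5]
[-0.0024, 0.0016, 0.0, 0.0, -0.0, -0.5]
[-0.0024, 0.0016, -0.0, -0.0, 0.0, -0.5]
[-0.0024, 0.0016, -0.0, -0.0, -0.0, -0.5]
[-0.0024, 0.0016, 0.0, -0.0, 0.0, -0.5]
[-0.0024, 0.0016, 0.0, -0.0, -0.0, -0.5]
[-0.0024, 0.0017, -0.0, 0.0, 0.0, -0.5]
[-0.0023, 0.0017, 0.0, -0.0, -0.0, -0.5]
[-0.0023, 0.0017, 0.0, 0.0, -0.0, -0.5]
[-0.0023, 0.0017, 0.0, 0.0, 0.0, -0.5]
[-0.0023, 0.0018, -0.0, -0.0, -0.0, -0.5]
[-0.0023, 0.0018, -0.0, -0.0, 0.0, -0.5]
[-0.0023, 0.0018, 0.0, 0.0, -0.0, -0.5]
[-0.0022, 0.0018, 0.0, -0.0, 0.0, -0.5]
[-0.0022, 0.0018, -0.0, -0.0, 0.0, -0.5]
[-0.0022, 0.0019, 0.0, 0.0, -0.0, -0.5]
[-0.0022, 0.0019, -0.0, 0.0, 0.0, -0.5]
```

View pics/c7.png

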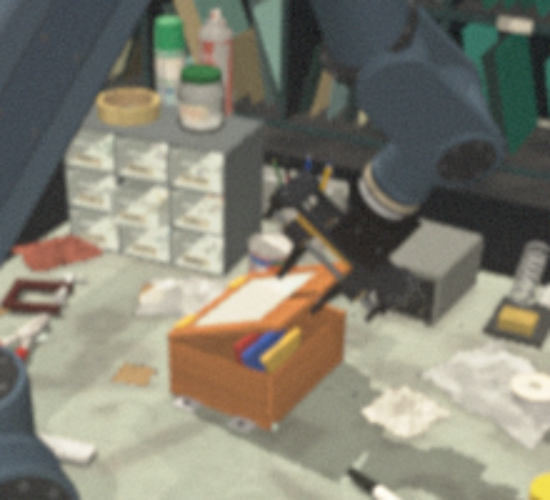

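Force on the tool has risen to about 5 N towards −y: the finger presses slightly towards the hinge. I'll ease it outward by about 2 mm while lowering.

Emit:
{"method": "jog_arm", "body": {
  "rows": [
    [[-0.004, 0.0016, 0, 0, 0, -0.7], [-0.0028, 0.0013, 0, 0, 0, -0.5], [-0.0027, 0.0014, 0, 0, 0, -0.5], [-0.0026, 0.0014, 0, 0, 0, -0.5]]
  ]
}}

```text
time_s: 10.1
position: [0.5676, -0.0373, 0.1393]
tcp_rot: [[0.064, 0.047, -0.997], [0.803, 0.59, 0.08], [0.592, -0.806, 0.001]]
force: [0.6, 0.0, -1.9]
opening: 0.572
```

```bash
python3 look.py c8; python3 - <<'E'
from plan import *
plan(np.arange(16.5,3,-1))
E
```

```text
edge [ 0.565 -0.061  0.135] 0.64 angle 0.315610294742912
[ 0.56734809 -0.03785988  0.13887496] along u rel hinge -0.1441328109385084 tilt 36.263520460017396 [-0.89586332 -0.1289038  -1.20452274] 10.2
[-0.0022, 0.0022, -0.0004, -0.17, 0.09, -0.49]
[-0.0024, 0.0016, 0.0, -0.0, 0.0, -0.5]
[-0.0024, 0.0016, 0.0, -0.0, -0.0, -0.5]
[-0.0024, 0.0017, -0.0, 0.0, 0.0, -0.5]
[-0.0023, 0.0017, 0.0, -0.0, -0.0, -0.5]
[-0.0023, 0.0017, 0.0, 0.0, -0.0, -0.5]
[-0.0023, 0.0017, 0.0, 0.0, 0.0, -0.5]
[-0.0023, 0.0018, -0.0, -0.0, -0.0, -0.5]
[-0.0023, 0.0018, -0.0, -0.0, 0.0, -0.5]
[-0.0023, 0.0018, 0.0, 0.0, -0.0, -0.5]
[-0.0022, 0.0018, 0.0, -0.0, 0.0, -0.5]
[-0.0022, 0.0018, -0.0, -0.0, 0.0, -0.5]
[-0.0022, 0.0019, 0.0, 0.0, -0.0, -0.5]
[-0.0022, 0.0019, -0.0, 0.0, 0.0, -0.5]
```

The load is now about 1.2 N, almost all weight. I'll keep that offset and carry on slowly.

Emit:
{"method": "jog_arm", "body": {
  "rows": [
    [[-0.0025, 0.0015, 0, 0, 0, -0.5], [-0.0025, 0.0015, 0, 0, 0, -0.5], [-0.0025, 0.0015, 0, 0, 0, -0.5], [-0.0025, 0.0015, 0, 0, 0, -0.5], [-0.0024, 0.0016, 0, 0, 0, -0.5], [-0.0024, 0.0016, 0, 0, 0, -0.5], [-0.0024, 0.0016, 0, 0, 0, -0.5]]
  ]
}}

```text
time_s: 10.9
position: [0.5671, -0.0451, 0.1202]
tcp_rot: [[0.061, 0.051, -0.997], [0.766, 0.637, 0.08], [0.639, -0.769, 0.0]]
force: [-0.6, -0.9, -1.6]
opening: 0.573
```

```bash
python3 look.py c9; python3 - <<'E'
from plan import *
plan(np.arange(9.5,-1,-1))
E
```

```text
edge [ 0.564 -0.063  0.115] 0.56 angle 0.2032245131349431
[ 0.56711161 -0.04537143  0.11985709] along u rel hinge -0.15163813998382172 tilt 39.71811622309355 [-0.50995974 -1.30981246 -2.7882324 ] 11.0
[-0.0011, 0.0037, -0.0, -0.11, 0.09, -0.53]
[-0.0023, 0.0018, -0.0, -0.0, 0.0, -0.5]
[-0.0023, 0.0018, 0.0, 0.0, -0.0, -0.5]
[-0.0022, 0.0018, 0.0, -0.0, 0.0, -0.5]
[-0.0022, 0.0018, -0.0, -0.0, 0.0, -0.5]
[-0.0022, 0.0019, 0.0, 0.0, -0.0, -0.5]
[-0.0022, 0.0019, -0.0, 0.0, 0.0, -0.5]
[-0.0022, 0.0019, 0.0, -0.0, 0.0, -0.5]
[-0.0021, 0.0019, -0.0, -0.0, 0.0, -0.5]
[-0.0021, 0.0019, -0.0, -0.0, -0.0, -0.5]
[-0.0021, 0.0019, -0.0, 0.0, 0.0, -0.5]
```

View pics/c9.png

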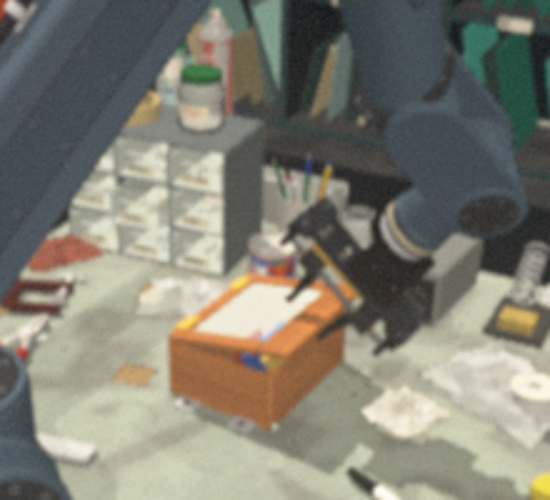

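Emit:
{"method": "jog_arm", "body": {
  "rows": [
    [[-0.0023, 0.0017, 0, 0, 0, -0.5], [-0.0023, 0.0017, 0, 0, 0, -0.5], [-0.0023, 0.0018, 0, 0, 0, -0.5], [-0.0022, 0.0018, 0, 0, 0, -0.5], [-0.0022, 0.0018, 0, 0, 0, -0.5], [-0.0022, 0.0018, 0, 0, 0, -0.5], [-0.0022, 0.0018, 0, 0, 0, -0.5]]
  ]
}}

```text
time_s: 11.7
position: [0.5669, -0.0487, 0.1005]
tcp_rot: [[0.058, 0.055, -0.997], [0.726, 0.683, 0.08], [0.685, -0.729, -0.0]]
force: [0.0, -0.2, -1.2]
opening: 0.574
```

```bash
python3 look.py d1; python3 - <<'E'
from plan import *
plan(np.arange(2,-3,-1))
E
```

```text
edge [ 0.563 -0.069  0.095] 0.57 angle 0.08488247692007284
[ 0.56686294 -0.04877758  0.1002426 ] along u rel hinge -0.15505318211938915 tilt 43.2394566884534 [-0.73007898 -1.0025828  -2.02429321] 11.8
[-0.0023, 0.005, -0.0, -0.12, 0.08, -0.76]
[-0.0021, 0.0019, 0.0, -0.0, -0.0, -0.5]
[-0.0021, 0.0019, -0.0, -0.0, 0.0, -0.5]
[-0.0021, 0.002, -0.0, 0.0, -0.0, -0.5]
[-0.0021, 0.002, 0.0, -0.0, -0.0, -0.5]
```

Emit:
{"method": "jog_arm", "body": {
  "rows": [
    [[-0.0016, 0.0014, 0, 0, 0, 0], [-0.0016, 0.0014, 0, 0, 0, 0], [-0.0016, 0.0014, 0, 0, 0, 0], [-0.0016, 0.0014, 0, 0, 0, 0], [-0.0016, 0.0014, 0, 0, 0, 0], [-0.0016, 0.0014, 0, 0, 0, 0], [-0.0016, 0.0014, 0, 0, 0, 0]]
  ]
}}

```text
time_s: 12.5
position: [0.5669, -0.0499, 0.0862]
tcp_rot: [[0.058, 0.055, -0.997], [0.726, 0.683, 0.08], [0.685, -0.729, -0.0]]
force: [-0.4, 0.1, -0.0]
opening: 0.575
```

```bash
python3 look.py d2
```

```text
edge [ 0.562 -0.068  0.084] 0.67 angle 0.022925767125144724
[ 0.56676586 -0.04996847  0.08596352] along u rel hinge -0.15624802766532178 tilt 43.23154924610252 [ 0.09609882  0.22647736 -0.71562186] 12.6
```

View pics/d2.png

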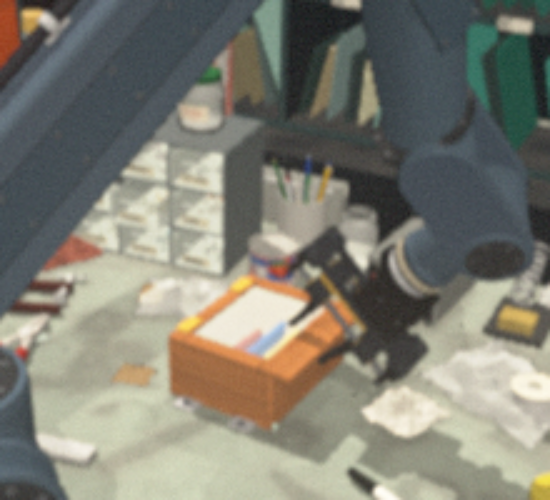

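Contact force is about zero and the lid looks down on the rim. I'll withdraw the finger slowly, straight out to the front, then go up.

Emit:
{"method": "jog_arm", "body": {
  "rows": [
    [[-0.0015, -0.0005, 0, 0, 0, 0], [-0.0015, -0.001, 0, 0, 0, 0], [-0.0015, -0.0014, 0, 0, 0, 0], [-0.0015, -0.0014, 0, 0, 0, 0], [-0.003, -0.0027, 0, 0, 0, 0], [-0.005, -0.0046, 0, 0, 0, 0], [-0.007, -0.0065, 0, 0, 0, 0], [-0.007, -0.0065, 0, 0, 0, 0]]
  ]
}}

```text
time_s: 13.4
position: [0.5638, -0.0883, 0.0847]
tcp_rot: [[0.058, 0.055, -0.997], [0.727, 0.682, 0.08], [0.684, -0.729, -0.0]]
force: [0.0, -0.2, -0.6]
opening: 0.575
```

Emit:
{"method": "jog_arm", "body": {
  "rows": [
    [[-0.01, -0.0095, 0, 0, 0, 0], [-0.01, -0.0095, 0, 0, 0, 0], [-0.007, -0.0095, 0, 0, 0, 0], [0.005, -0.015, 0, 0, 0, 0], [0.015, -0.016, 0, 0, 0, 0], [0.02, -0.021, 0, 0, 0, 0], [0.01, -0.011, 0, 0, 0, 0], [0, 0, 0, 0, 0, 0]]
  ]
}}

```text
time_s: 14.2
position: [0.5611, -0.1338, 0.1698]
tcp_rot: [[0.055, 0.058, -0.997], [0.729, 0.68, 0.08], [0.682, -0.731, -0.005]]
force: [-0.9, 0.1, -0.2]
opening: 0.572
```

```bash
python3 look.py d3; python3 - <<'E'
from h import *
for cam in("top","scene"):
    a,d=bot.capture(cam);w=cloud(cam,d)
    if cam=="top":cv2.imwrite("pics/d4.png",a[:,:,::-1])
    P=w[(d>0)];v=P-H;u=-v@U;l=np.abs(v@np.array([U[1],-U[0],0]))
    m=(l<.085)&(u>.005)&(u<.17)&(P[:,2]>.06)&(P[:,2]<.11)
    print(cam,m.sum(),"slope",np.polyfit(u[m],P[m,2],1),"front z",np.median(P[m&(u>.155),2]))
    for t in("grozing_pliers","solder_spool","marker","foil_roll_a"):
        print(cam,t,[(np.round(r["xyz"],3),round(r["conf"],2)) for r in bot.landmark_of(cam,t)[:1]])
E
```

```text
[ 0.55992271 -0.13296736  0.16723744] along u rel hinge -0.2395285234959149 tilt 43.15658867118951 [-0.40182761 -0.7815572  -1.01748003] 14.3
top 2708 slope [0.0039524 0.0833463] front z 0.08536163720621448
top grozing_pliers [(array([ 0.467,  0.344, -0.001]), 0.91)]
top solder_spool [(array([ 0.649, -0.31 , -0.005]), 0.56)]
top marker []
top foil_roll_a []
scene 1482 slope [0.00315505 0.08265643] front z 0.08433953170834241
scene grozing_pliers [(array([0.468, 0.336, 0.001]), 0.57)]
scene solder_spool [(array([ 0.464,  0.341, -0.001]), 0.67)]
scene marker [(array([ 0.406, -0.219, -0.001]), 0.5)]
scene foil_roll_a [(array([ 0.504, -0.378, -0.   ]), 0.9)]
```

View pics/d3.png

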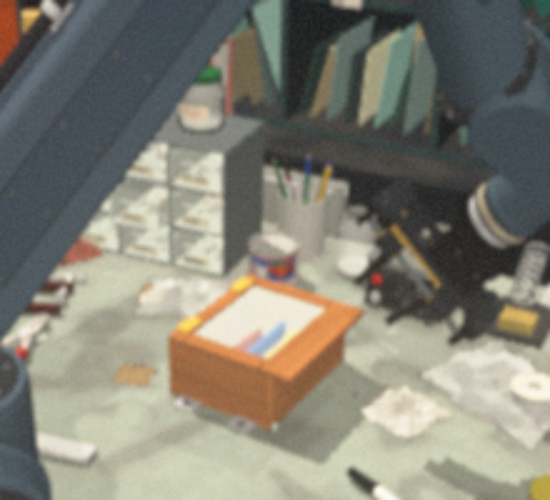

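The picture shows the lid flat on the case around (265,330) with the gripper clear. The fitted slope is 0.004 rad. I'll let the arm settle and hand in.

Emit:
{"method": "jog_arm", "body": {
  "rows": [
    [[0.01, -0.011, 0, 0, 0, 0], [0.01, -0.011, 0, 0, 0, 0], [0, 0, 0, 0, 0, 0], [0, 0, 0, 0, 0, 0], [0, 0, 0, 0, 0, 0], [0, 0, 0, 0, 0, 0], [0, 0, 0, 0, 0, 0]]
  ]
}}

```text
time_s: 15.5
position: [0.5599, -0.1333, 0.1966]
tcp_rot: [[0.059, 0.054, -0.997], [0.726, 0.683, 0.08], [0.685, -0.729, 0.001]]
force: [-0.0, -0.2, 0.3]
opening: 0.575
```

```bash
python3 -c "
from rig import bot
s=bot.read_state();print(s['time_s'],s['force'],s['qvel']);print(bot.hand_in())"
```

```text
15.5 [-0.00848248 -0.15866416  0.25149401] [-0.02787174  0.02628907 -0.14800831 -0.01573274  0.0405547   0.08867534]
the job is handed in; nothing more can be done
None
```

I closed the lid and handed the job in at about 15.5 s. I put the open jaws over the lid's free edge without pinching it and pushed it past upright with the rear finger. I caught it on the front finger at about 72° and lowered it slowly with that finger under the lip. Then I slid the finger out to the front and moved up and away.

**Lid:** depth fits from both cameras put the shut lid at a slope of 0.003–0.004 rad. Its top sits about 85 mm above the bench, as expected. The force read at pauses and at the end of each move never passed about 6 N. That peak came from pressing slightly towards the hinge near 24°, and I eased it off. The last lid angle from the edge detector was 0.023 rad, just above the 0.02 limit. I took it just before withdrawing the finger, and the detector's 4 mm error is larger than that difference.

**Bystanders:** on my last look the pliers, spool, marker and foil roll were each within about 6 mm of where they started, which is close to the detector's error. The top camera did not report the marker or foil roll that time. The scene camera put the spool on the pliers by mistake, so the spool's position rests on the top camera alone.

**Arm:** at hand-in the force on the tool was about 0.3 N and the gripper was clear of the case.

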